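# Dock the LED candle and set its dimmer to the red mark

### The arm

A 6-joint arm with a two-finger parallel gripper is mounted at the origin on the work surface. World frame = base frame: x ahead of the robot, y to its left, z up, the work surface at z = 0. Lengths are in mm, angles in degrees, forces in N, time in s.
With the tool pointing down it reaches from about 275 to 850 mm from the base axis. Payload 5.2 kg.
Tool frame: the origin (TCP) lies at the centre of the arm's flange, where the gripper is bolted on; the fingertips stand 173 mm ahead of it and the grasp point (between the pads) lies hold_point_z ahead of it (hold_point_z is the distance from the TCP to the grasp point, in mm); z points along the fingers, y is the line along which they close (so a half turn about z gives the same grasp; the last joint's range is limited). The gripper opens to 85 mm and grips with 20 to 120 N. Pads are 22 mm wide; open, the fingers measure 114 mm over their backs; the gripper's body (76 mm by 85 mm) begins 54 mm behind the grasp point. The pads swing forward as they close: fully open they stand 13 mm farther back than shut.
Start: joints at [-77.223, 14.817, 87.949, -0, 77.235, -11.62], TCP at [227.198, -500.887, 404.71] pointing down, gripper open.
Joint ranges: [-179.93, 179.93], [-52.35, 119.4], [10.71, 147.94], [-69.91, 249.91], [12.55, 155.21], [-178.61, 178.61]. Speed limits (degrees/s): [147.25, 147.25, 180, 180, 180, 180].

### API

Orientations are given as a 3x3 rotation matrix whose columns are the frame's x, y, z axes.
In Python, from rig import observe, capture, calibration, job_done, silhouettes, mark_of, hold_point_z gives the robot as it stands. The module is installed in compiled form; this text tells all that it offers.
- The arm moves only by the tool arm_command, never from a script. Its argument "motion" is a list of rows, each a list of 5 numbers: the closure in counts, from 0 (fully open) to 255 (shut), then the shift along the tool's x, y, z in m, then the turn about the tool's z in degrees. In form: [[jaw, tx, ty, tz, spin], ...]. A call has 1 to 10 rows; each row is the pose to reach, as a shift and turn from the pose commanded when the call began, along the tool's axes at that moment; what a row does not reach only later rows make up. A row lasts 1/10 s, in which the tool goes at most 50 mm and 8.59 degrees, less where a joint would pass 70% of its speed; a pose out of reach is approached as far as the arm can. A call with a gripper value outside its range is refused whole. The fingers move at their own pace and stop on an object; "force" is the grip in N (left out, the last holds). Time passes only in rows, so rows that repeat a pose let the fingers close. It gives the time, the measured TCP pose, the force, the opening and the grip force at its end, in the units of the state.
- observe(): the state, without advancing time (a new reading comes with each control period).
- capture(name): name is "scene" or "top" or "wrist"; returns the picture (400x640x3 uint8, red, green, blue); there is no depth.
- calibration(name): a dict with "vertical_fov" (degrees; the focal length in pixels is half the picture's height over the tangent of half this angle, whatever the lens; pixels are square), "cx", "cy" (the principal point, pixels), "xyz" and "orientation" of the camera in the world. Camera axes: x right, y up, looking along -z (the intrinsics and any distortion apply to the point x, -y, -z); pixel columns grow to the right and rows downward; lengths in mm; the calibration is good to about 2 mm. The wrist camera is an equidistant fisheye: a pixel r from the principal point sees the ray r / f radians off the axis. A picture is of the moment at which its call begins: read the wrist's pose just before it. calibration takes no time and is no camera call; for the wrist camera it gives the pose at the moment of the call.
- job_done(): hands the job in; it is judged then, once.
Trained networks look in the newest picture that a camera, given by its name, has taken for a name from the list of things; names that differ only in an ending like _2 or _b are one class to them, and where a whole thing is asked for, a point or a joint stands for the part that bears it (a point fixed in the world has none). Each returns a list of dicts, best first, with "score" (0 to 1); they miss things now and then, are a little off and sometimes report something else, mostly with a low value. They report only what shows in the picture. A call takes as long as a camera call. They do not tell look-alikes from the thing itself.
- silhouettes(camera, query): "mask" (400x640 bool, what is visible of it) and "at" ([column, row] in pixels, amid what is visible of it).
- mark_of(camera, query): "at" ([column, row] in pixels: a listed point, or the origin of a listed thing).
The state is a dict: "time": time; "joints": joint angles; "qd": joint speeds; "effort": joint torques, N m; "tool_pos": TCP position; "orientation": TCP orientation; "force": force on the tool from outside, world axes, zero at the start; "torque": the same for the moment, N m; "width": finger opening in mm; "grip_force": force on a finger pad.
Only numpy, scipy, OpenCV 4.12 (cv2) and the standard library are available. Lean on these libraries where they do the work, as an engineer would, in place of code of your own. Each camera call takes 0.05 s, during which the arm holds its last target. There are 200 camera calls.

### The job

We are setting the light for dinner. First take the ivory LED pillar candle out of the wooden caddy and set it down upright, not dropped, wholly on the brass disc of the black dimmer dock; then turn the big dimmer dial until its white pointer line points at the red marker on the rim. Leave the rest of the tableware standing where it is.

Things in the scene. Friction and masses are not known exactly. Their poses are not given: they have to be found in the camera images.
- candle: ivory cylindrical LED candle, 50 mm diameter, 110 mm tall, with an 8 mm orange plastic flame on top, about 0.22 kg; it stands upright in one of the caddy's three compartments. Origin: centre of its underside; z up along the candle.
- caddy: fixed wooden caddy, 100 mm (its x) by 272 mm (its y) by 42 mm high, walls and floor 6 mm, three open compartments in a row along its y, centres at y = -89, 0 and +89 mm, each 83 mm (y) by 88 mm (x) inside. The candle, brass vase and amber jar stand in them, one each, in any order. Origin: centre of its underside.
- dock (a point): centre of the top of the brass disc (80 mm diameter, flat, no rim, raised 6 mm) on the dock's fixed black foot plate (340 mm along y, 170 mm along x, 20 mm high); the candle's foot belongs here. The sloping dial face stands 180 mm to the left (+y) of it. z up, x away from the robot's side.
- dial_grip (a point): point on the dial's axis inside its bar grip. z: outwards along that axis, square to the sloping face; x: where the white pointer line points (turns with the dial). The bar is 76 mm long (x), 18 mm wide (y), 38 mm high; this point lies 14 mm below its top, 24 mm above the round 84 mm skirt and 36 mm above the face. Pinch the bar across y, with the tool along -z.
- face: the dock's sloping grey dial face, fixed, 155 mm square, 16 mm thick; it faces the robot and up, sloping 28 degrees from level. Origin: centre of its upper surface, on the dial's axis; z square to it, outwards; x straight up the slope. White tick marks every 20 degrees are only decoration.
- pointer_tip (a point): end of the dial's pointer: on the rim of its round skirt, 42 mm from the axis, under the end of the bar that carries the white line (line on top, running down that end). x points outwards.
- red_mark (a point): the red marker tab, on a flat aluminium ring round the dial, 52 mm from the dial's axis. x points outwards from the dial's axis, z square to the face. It cannot be moved by hand.
- dial (a joint): angle of the dial, rad, clockwise positive seen from in front of the face; 0 = the pointer points straight up the slope; stops at -2.4 and 2.4. Stiff, stays where left. It starts turned anticlockwise of the red marker.
- marker (a joint): angle of the red marker, counted as for dial: the pointer is on the marker when the two are equal.
- brass_vase: bystander: brass bud vase, 62 mm widest, 112 mm tall, in the caddy. Origin: centre of its underside.
- amber_jar: bystander: amber glass jar with steel cap, 58 mm diameter, 95 mm tall, in the caddy. Origin: centre of its underside.
- tumbler_front: bystander: clear tumbler, 72 mm across, 88 mm tall, on the robot's side of the table. Origin: centre of its underside.
- tumbler_back: bystander: clear tumbler, 72 mm across, 88 mm tall, beyond the caddy and the dock. Origin: centre of its underside.
Mind the look-alikes: they are no part of the job. What is shaped like the candle but blue or turquoise is not meant.

How it is judged (in metres and radians):
On the way, in this order (a step that is already met when the one before it is completed fails the run):
1. the candle is lowered onto the brass disc, still between the fingers when it is less than 8 mm above it (horizontal distance between candle and dock below 0.015 m and z of candle in the frame of dock between -0.004 and 0.008 m and angle between candle's own z axis and vertical below 0.1 rad and contact force between the fingers and candle above 0.5 N).
2. the candle stands upright and wholly on the disc, let go (horizontal distance between candle and dock below 0.015 m and z of candle in the frame of dock between -0.004 and 0.008 m and angle between candle's own z axis and vertical below 0.1 rad and contact force between the fingers and candle below 0.1 N), for 0.2 s.
3. the dial's pointer is at the red marker (y of pointer_tip in the frame of red_mark between -0.004 and 0.004 m and x of pointer_tip in the frame of red_mark above -0.03 m), for 0.2 s.
At the end, for the whole second after the job is handed in: The candle stands upright (within 0.1 rad) at rest on the brass disc, its centre within 15 mm of the disc's centre, and the dial rests with its pointer tip within 4 mm sideways (about 5 degrees) of the red marker (all of step 3 and horizontal distance between candle and dock below 0.015 m and z of candle in the frame of dock between -0.004 and 0.008 m and angle between candle's own z axis and vertical below 0.1 rad and linear speed of candle below 0.02 m/s and velocity of joint dial between -0.05 and 0.05 rad/s); the robot touches nothing.
It fails at once if a bystander (vase, jar or tumbler) is shifted by more than 40 mm or knocked over (distance of any of brass_vase, amber_jar, tumbler_front, tumbler_back from where it was at the start of the episode above 0.04 m or angle between any of brass_vase, amber_jar, tumbler_front, tumbler_back's own z axis and vertical above 0.6 rad).
It also fails if it takes over 61 s, if anything falls off the work surface, if the arm or the gripper's body presses on something with over 40 N, if the wrist force passes 120 N, or if a joint passes its speed limit or range.

## Working session

There is one attempt and no reset: what is moved stays moved. The work goes in short steps, Python scripts to look and compute and a tool call to move; the robot and the scene stay as the last step left them, time stands still between calls to the robot, and variables do not carry over. Pictures are saved under pics/ and viewed, at most 10 in all, crops included, and the job is handed in when it is done.

Besides the shell and the picture viewer there is one more tool, called after "Call:" in YAML: its name, and indented under it one key for each argument. arm_command: Moves the arm, as the interface text tells. Its arguments: {"type":"object","properties":{"motion":{"type":"array","items":{"type":"array","items":{"type":"number"}}},"force":{"type":"number"}},"required":["motion"]}

```bash
mkdir -p pics
cat > h.py <<'E'
import numpy as np, cv2
from rig import *
def ray(c,px):
    k=calibration(c); f=200/np.tan(np.radians(k["vertical_fov"]/2))
    u,v=px[0]-k["cx"],px[1]-k["cy"]
    if c=="wrist":
        r=np.hypot(u,v); t=r/f; s=np.sin(t)/max(r,1e-9); d=np.array([u*s,-v*s,-np.cos(t)])
    else: d=np.array([u/f,-v/f,-1])
    d=np.array(k["orientation"])@d
    return np.array(k["xyz"],float),d/np.linalg.norm(d)
def atz(c,px,z):
    o,d=ray(c,px); return o+d*(z-o[2])/d[2]
def tri(obs):
    A=np.zeros((3,3));b=np.zeros(3);R=[ray(c,p) for c,p in obs]
    for o,d in R:
        P=np.eye(3)-np.outer(d,d);A+=P;b+=P@o
    x=np.linalg.solve(A,b)
    return x,[round(float(np.linalg.norm(np.cross(x-o,d))),1) for o,d in R]
def proj(c,p):
    k=calibration(c); f=200/np.tan(np.radians(k["vertical_fov"]/2))
    q=np.array(k["orientation"]).T@(np.array(p)-np.array(k["xyz"]))
    x,y,z=q[0],-q[1],-q[2]
    if c=="wrist":
        r=np.hypot(x,y); t=np.arctan2(r,z); s=f*t/max(r,1e-9)
    else: s=f/z
    return np.array([k["cx"]+x*s,k["cy"]+y*s])
def save(c,name):
    im=capture(c); cv2.imwrite(f"pics/{name}.png",im[:,:,::-1]); return im
E
python3 - <<'E'
from h import *
s=observe(); print(s); print(hold_point_z() if callable(hold_point_z) else hold_point_z)
for c in("scene","top"):
    save(c,c+"0"); print(c,calibration(c))
    for q in ("candle","caddy","dock","dial_grip","face","pointer_tip","red_mark","brass_vase","amber_jar","tumbler_front"):
        print(q,[(np.round(d["at"],1).tolist(),round(d["score"],2)) for d in mark_of(c,q)][:4])
E
```

```text
{'time': 0.0, 'joints': array([-7.72235104e+01,  1.48589671e+01,  8.80114410e+01, -7.11092929e-04,
        7.72360492e+01, -1.16190942e+01]), 'qd': array([ 0.07725469,  0.09304356, -0.03021463,  0.10383765,  0.03342475,
        0.0175338 ]), 'effort': array([-8.75919523e-04, -4.46032548e+01, -2.90566063e+01, -2.27678684e-04,
        1.17645119e-02,  9.39512489e-06]), 'tool_pos': array([ 227.1420742 , -500.66062064,  403.87461133]), 'orientation': array([[ 9.10714439e-01,  4.13036357e-01, -4.22704645e-04],
       [ 4.13036414e-01, -9.10712714e-01,  1.80934811e-03],
       [ 3.62364056e-04, -1.82239186e-03, -9.99998274e-01]]), 'force': array([-0.03227646,  0.32884349,  0.18261701]), 'torque': array([0.02256985, 0.0339943 , 0.0264425 ]), 'grip_force': 0.0, 'width': 85.33390046804635}
154.70000000000002
scene {'vertical_fov': 56.12507683174578, 'cx': 318.34813556690926, 'cy': 203.56571045507837, 'xyz': array([1037.48614445,  700.4450283 ,  645.90077301]), 'orientation': array([[-0.77818627, -0.39018821,  0.49211714],
       [ 0.6276393 , -0.45541256,  0.63140186],
       [-0.02224923,  0
[... 534 characters left out ...]
.18794118609566, 'cy': 205.67719520568204, 'xyz': array([ 438.00429964,  103.87270825, 1111.79924917]), 'orientation': array([[ 0.02994503,  0.99304739, -0.11384277],
       [-0.99954702,  0.02940739, -0.00639949],
       [-0.00300717,  0.11398283,  0.99347817]])}
candle [([180.1, 224.4], 0.82), ([220.0, 170.7], 0.78), ([222.4, 212.0], 0.73), ([244.2, 267.3], 0.71)]
caddy []
dock [([477.3, 197.5], 0.59)]
dial_grip [([414.4, 181.6], 0.57)]
face [([412.9, 180.9], 0.9)]
pointer_tip [([396.5, 182.4], 0.96)]
red_mark [([409.1, 160.2], 0.75), ([412.3, 183.1], 0.63)]
brass_vase [([259.8, 216.8], 0.57), ([322.0, 131.4], 0.16)]
amber_jar [([290.8, 228.1], 0.84)]
tumbler_front [([333.9, 277.4], 0.63)]
```

View pics/scene0.png

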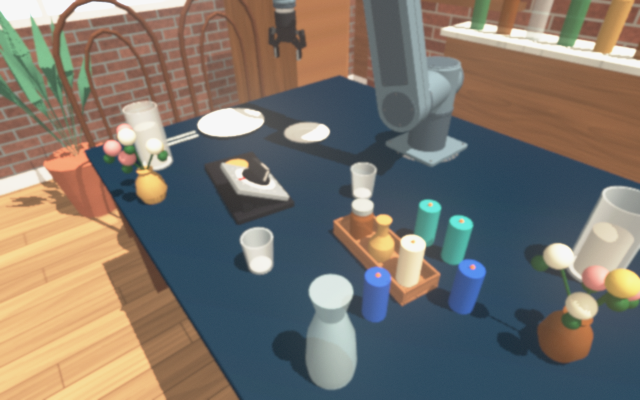

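View pics/top0.png

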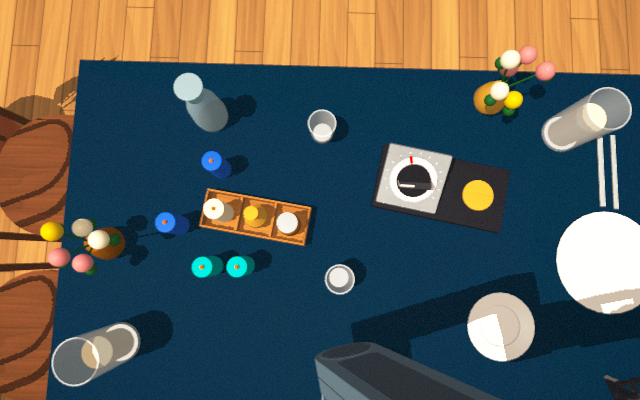

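Candidates for the candle (top view): the ivory one in the caddy at (214,209), blue ones at (211,161) and (165,223), and turquoise ones at (203,267) and (237,267). By the description it is the ivory one, at (410,262) in the scene view. The brass disc is at (478,195), the red marker at about (411,158), and the dial is at (414,181).

Run:
```python
from h import *
T=cv2.imread("pics/top0.png");S=cv2.imread("pics/scene0.png")
def blob(im,box,lo,hi):
    x0,y0,x1,y1=box; m=cv2.inRange(cv2.cvtColor(im[y0:y1,x0:x1],cv2.COLOR_BGR2HSV),lo,hi)
    n,l,st,ce=cv2.connectedComponentsWithStats(m); 
    if n<2: return None
    i=1+np.argmax(st[1:,4]); return (ce[i]+[x0,y0]).round(1).tolist(),st[i].tolist()
ft=blob(T,(200,195,230,225),(3,110,120),(20,255,255)); fs=blob(S,(400,228,425,250),(0,80,120),(22,255,255))
print("flame",ft,fs)
if ft and fs: print(tri([("top",ft[0]),("scene",fs[0])]), atz("top",ft[0],114),atz("scene",fs[0],114))
dt=blob(T,(455,170,505,215),(15,120,120),(35,255,255)); ds=blob(S,(215,150,258,175),(12,100,120),(35,255,255))
print("disc",dt,ds, atz("top",dt[0],26),atz("scene",ds[0],26),tri([("top",dt[0]),("scene",ds[0])]))
# ivory mask centre of candle in both via network
for c,a in(("top",(214,209)),("scene",(410,262))):
    capture(c)
    for q in("candle",):
        for d in silhouettes(c,q):
            m=d["mask"]; print(c,np.round(d["at"]),round(d["score"],2),m.sum(),m[a[1],a[0]])
for q,z in(("candle",6),("dock",26)):
    for c in("top","scene"):
        for d in mark_of(c,q): print(q,c,np.round(d["at"]),atz(c,d["at"],z).round(1),round(d["score"],2))
rt=blob(T,(395,145,430,175),(0,150,100),(5,255,255)); print("red",rt)
for q in("dial_grip","face","pointer_tip","red_mark"):
    a=mark_of("top",q);b=mark_of("scene",q)
    if a and b: print(q,tri([("top",a[0]["at"]),("scene",b[0]["at"])]))
w=np.hstack([cv2.resize(T[140:220,370:450],(400,400),interpolation=2),cv2.resize(T[180:250,190:260],(400,400),interpolation=2)])
w2=np.hstack([cv2.resize(S[145:225,195:301],(400,300),interpolation=2)]*1+[cv2.resize(S[200:320,330:490],(400,300),interpolation=2)])
w=cv2.resize(w,(600,300)); w2=cv2.resize(w2,(600,225))
cv2.imwrite("pics/crop.png",np.vstack([w,w2]))
```

```text
flame ([222.2, 198.0], [11, 0, 19, 10, 114]) ([412.3, 241.2], [11, 12, 3, 3, 6])
(array([553.16999887, 361.7760346 , 121.72800665]), [15.4, 15.4]) [563.62366573 351.36724338 114.        ] [534.52829022 367.75702725 114.        ]
disc ([477.5, 194.9], [7, 10, 32, 31, 785]) ([238.5, 161.6], [11, 8, 23, 9, 119]) [ 602.3435922  -287.82308813   26.        ] [ 583.1742137  -301.04562746   26.        ] (array([ 596.81027579, -279.6132679 ,   41.76239214]), [3.8, 3.8])
top [241. 266.] 0.92 484 False
top [217. 164.] 0.86 576 False
top [218. 211.] 0.66 573 True
top [210. 263.] 0.56 551 False
top [405. 168.] 0.45 792 False
scene [456. 236.] 0.95 1015 False
scene [470. 284.] 0.75 1373 False
scene [427. 219.] 0.74 832 False
scene [374. 295.] 0.73 1342 False
scene [410. 260.] 0.69 1102 True
candle top [214. 263.] [407.5 388.5   6. ] 0.94
candle top [243. 266.] [401.  313.8   6. ] 0.77
candle top [224. 211.] [542.1 370.6   6. ] 0.64
candle top [181. 227.] [498.2 482.9   6. ] 0.64
candle top [220. 165.] [665.1 388.8   6. ] 0.58
candle scene [406. 280.] [541.  372.9   6. ] 0.9
candle scene [373. 312.] [659.4 387.1   6. ] 0.86
candle scene [460. 302.] [501.9 484.8   6. ] 0.81
candle scene [445. 254.] [408.9 380.8   6. ] 0.71
candle scene [419. 240.] [415.7 308.6   6. ] 0.69
dock top [479. 199.] [ 591.5 -291.6   26. ] 0.64
dock scene [232. 165.] [ 610.4 -296.2   26. ] 0.79
red ([410.8, 159.0], [15, 11, 3, 7, 14])
dial_grip (array([ 653.05931036, -164.3501747 , -295.55054209]), [31.4, 31.4])
face (array([ 632.09994008, -113.37487737,   67.05716406]), [5.9, 5.9])
pointer_tip (array([624.85522504, -63.32772368,  85.93959099]), [0.7, 0.7])
red_mark (array([ 636.84724254, -120.77290324,   66.6197036 ]), [31.0, 31.0])
```

View pics/crop.png

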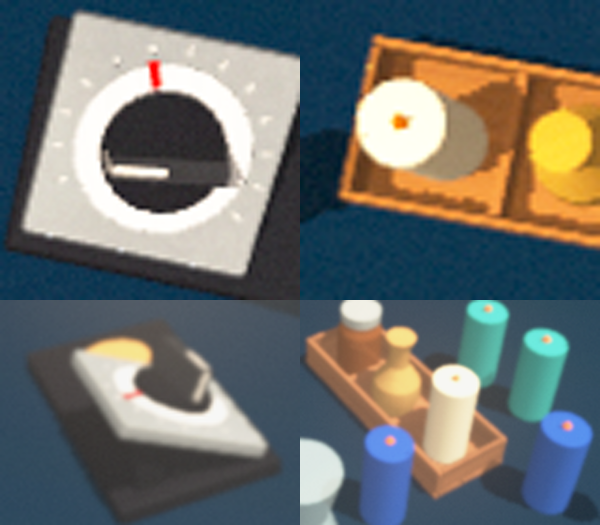

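The crop shows an ivory candle with an orange flame in the caddy's left compartment: flame at top (213.6,208.5) and scene (413,241.6). The dial's white line points left, the red tab is straight up at about (411,160), and the dock is yawed about -10°.

Run:
```python
from h import *
x,r=tri([("top",(213.6,208.5)),("scene",(413.2,241.6))]); print(x.round(1),r, atz("top",(213.6,208.5),120).round(1),atz("scene",(413.2,241.6),120).round(1))
for p in((602.3,-287.8,26),(632,-113,67)): print(proj("scene",p),proj("top",p))
s=observe();R=s["orientation"];print(s["time"])
t=np.array([x[0],x[1],330.])-s["tool_pos"]; print("tool shift",(R.T@t).round(1))
c=x[:2]; print("reach",np.hypot(*c))
```

```text
[537.  370.5 116.3] [1.0, 1.0] [537.3 368.8 120. ] [539.7 373.5 120. ]
[235.28905961 165.16860036] [477.49126511 194.91640298]
[253.89513184 180.41380492] [413.31559982 178.85354411]
1.9
tool shift [ 642.1 -665.6   74.7]
reach 652.4540719649596
```

Call:
arm_command:
  motion:
    - [0,0.644,-0.665,0,-55.6]
    - [0,0.644,-0.665,0,-55.6]
    - [0,0.644,-0.665,0,-55.6]
    - [0,0.644,-0.665,0,-55.6]
    - [0,0.644,-0.665,0,-55.6]
    - [0,0.644,-0.665,0,-55.6]
    - [0,0.644,-0.665,0,-55.6]
    - [0,0.644,-0.665,0,-55.6]
    - [0,0.644,-0.665,0,-55.6]
    - [0,0.644,-0.665,0,-55.6]

```text
time: 2.9
tool_pos: [395.7, -28.1, 405.2]
orientation: [[0.174, 0.985, 0.001], [0.985, -0.174, -0.001], [-0.0, 0.002, -1.0]]
force: [1.8, -0.8, 0.4]
width: 85.7
grip_force: 0.0
```

```bash
cat >> h.py <<'E'
def to(x,y,z):
    s=observe();R=s["orientation"]
    print("t",round(s["time"],2),"tcp",s["tool_pos"].round(1),"yaxis",R[:,1].round(3),"j",s["joints"].round(0),"shift mm",(R.T@(np.array([x,y,z])-s["tool_pos"])).round(1))
E
python3 -c "
from h import *
to(539,371,404)"
```

```text
t 2.9 tcp [395.7 -28.1 405.2] yaxis [ 0.985 -0.174  0.002] j [-20.  -2. 107.  -0.  75. -10.] shift mm [417.9  71.6   1.2]
```

Call:
arm_command:
  motion:
    - [0,0.418,0.072,0,0]
    - [0,0.418,0.072,0,0]
    - [0,0.418,0.072,0,0]
    - [0,0.418,0.072,0,0]
    - [0,0.418,0.072,0,0]
    - [0,0.418,0.072,0,0]
    - [0,0.418,0.072,0,0]
    - [0,0.418,0.072,0,0]
    - [0,0.418,0.072,0,0]
    - [0,0.418,0.072,0.04,0]

```text
time: 3.9
tool_pos: [541.1, 373.3, 369.5]
orientation: [[0.17, 0.985, 0.012], [0.985, -0.17, 0.006], [0.008, 0.01, -1.0]]
force: [1.1, 1.5, -0.1]
width: 85.3
grip_force: 0.0
```

```bash
python3 -c "
from h import *
to(539,371,240)
save('wrist','w1')
print(calibration('wrist'))
for h in (6,116,124): print(h,proj('wrist',(539,371,h)))
for d in mark_of('wrist','candle'): print(d)
"
```

```text
t 3.9 tcp [541.1 373.3 369.5] yaxis [ 0.985 -0.17   0.01 ] j [25. 27. 75.  0. 77. 35.] shift mm [ -3.7  -3.  129.4]
{'vertical_fov': 65.70646984690485, 'cx': 321.797273875096, 'cy': 207.93012312161255, 'xyz': array([550.44024517, 439.62971785, 328.50646299]), 'orientation': array([[ 0.98512235,  0.1636563 ,  0.05244597],
       [-0.17177263,  0.9470985 ,  0.27110625],
       [-0.00530325, -0.27608161,  0.96111957]])}
6 [323.89126364 187.10601936]
116 [324.07710615 219.29331436]
124 [324.09672927 222.86223386]
{'at': [197.0, 190.9], 'score': 0.93}
{'at': [268.2, 93.5], 'score': 0.79}
{'at': [220.4, 256.7], 'score': 0.72}
{'at': [418.5, 161.7], 'score': 0.62}
{'at': [315.1, 189.9], 'score': 0.56}
```

View pics/w1.png

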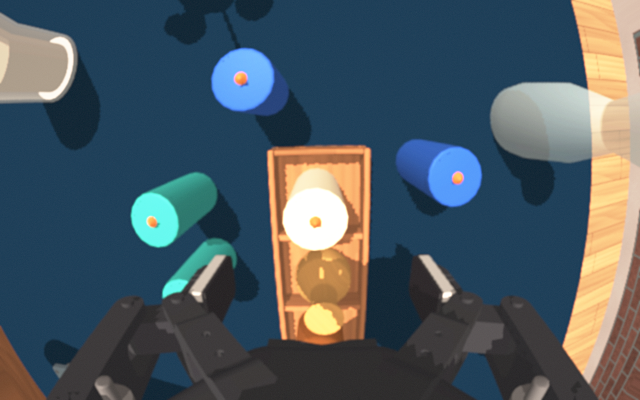

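The wrist view shows the ivory candle's flame at (315,222) against an expected (324,223), so the candle is really at about (534,372). The fingers straddle it and are clear of the neighbours.

Call:
arm_command:
  motion:
    - [0,-0.001,-0.005,0.03,0]
    - [0,-0.001,-0.005,0.06,0]
    - [0,-0.001,-0.005,0.09,0]
    - [0,-0.001,-0.005,0.11,0]
    - [0,-0.001,-0.005,0.12,0]
    - [0,-0.001,-0.005,0.12,0]

```text
time: 4.6
tool_pos: [533.9, 368.3, 244.2]
orientation: [[0.174, 0.985, -0.002], [0.985, -0.174, -0.001], [-0.001, -0.002, -1.0]]
force: [-0.0, 0.7, 0.1]
width: 85.7
grip_force: 0.0
```

```bash
python3 -c "
from h import *
to(534.5,372,243)"
```

```text
t 4.6 tcp [533.9 368.3 244.2] yaxis [ 0.985 -0.174 -0.002] j [25. 33. 84. -0. 63. 35.] shift mm [ 3.7 -0.1  1.2]
```

Good enough; correct x by 3 mm, close, then lift a little.

Call:
arm_command:
  motion:
    - [60,0.003,0,0,0]
    - [120,0.003,0,0,0]
    - [160,0.003,0,0,0]
    - [160,0.003,0,0,0]
    - [160,0.003,0,0,0]
    - [160,0.003,0,0,0]
    - [160,0.003,0,0,0]
    - [160,0.003,0,0,0]
  force: 40

```text
time: 5.4
tool_pos: [535.2, 372.2, 246.6]
orientation: [[0.174, 0.985, 0.003], [0.985, -0.174, 0.002], [0.002, 0.003, -1.0]]
force: [0.8, 0.2, 6.1]
width: 49.5
grip_force: 40.4
```

Call:
arm_command:
  motion:
    - [160,0,0,-0.02,0]
    - [160,0,0,-0.05,0]
    - [160,0,0,-0.09,0]
    - [160,0,0,-0.13,0]
    - [160,0,0,-0.15,0]
    - [160,0,0,-0.16,0]
    - [160,0,0,-0.16,0]

```text
time: 6.1
tool_pos: [534.5, 371.9, 405.8]
orientation: [[0.174, 0.985, 0.002], [0.985, -0.174, 0.001], [0.001, 0.002, -1.0]]
force: [0.1, 0.4, -2.0]
width: 49.2
grip_force: 41.5
```

```bash
python3 -c "
from h import *
s=observe();print(s['width'],s['grip_force'],s['force'])
to(602,-289,405)"
```

```text
49.19106811489298 41.51883602142334 [ 0.08660389  0.41248304 -2.03597287]
t 6.1 tcp [534.5 371.9 405.8] yaxis [ 0.985 -0.174  0.002] j [25. 25. 73.  0. 82. 35.] shift mm [-6.391e+02  1.812e+02  4.000e-01]
```

Call:
arm_command:
  motion:
    - [160,-0.02,0.006,0,0]
    - [160,-0.06,0.017,0,0]
    - [160,-0.105,0.03,0,0]
    - [160,-0.15,0.043,0,0]
    - [160,-0.195,0.056,0,0]
    - [160,-0.24,0.069,0,0]
    - [160,-0.285,0.082,0,0]
    - [160,-0.33,0.095,0,0]
    - [160,-0.375,0.107,0,0]
    - [160,-0.42,0.12,0,0]

```text
time: 7.1
tool_pos: [579.1, -64.3, 402.2]
orientation: [[0.174, 0.985, -0.004], [0.985, -0.174, 0.001], [0.001, -0.004, -1.0]]
force: [1.2, 0.3, -1.6]
width: 49.7
grip_force: 41.6
```

Call:
arm_command:
  motion:
    - [160,-0.045,0.012,0,0]
    - [160,-0.09,0.025,0,0]
    - [160,-0.135,0.038,0,0]
    - [160,-0.175,0.049,0,0]
    - [160,-0.205,0.057,0,0]
    - [160,-0.219,0.061,0,0]
    - [160,-0.219,0.061,0,0]
    - [160,-0.219,0.061,0.05,0]
    - [160,-0.219,0.061,0.08,0]
    - [160,-0.219,0.061,0.08,0]

```text
time: 8.1
tool_pos: [600.3, -285.7, 318.6]
orientation: [[0.172, 0.985, -0.01], [0.985, -0.172, 0.008], [0.006, -0.011, -1.0]]
force: [-0.5, 1.0, -1.7]
width: 49.2
grip_force: 41.7
```

```bash
python3 -c "
from h import *
to(602,-289,270)
s=observe();print(s['width'],s['grip_force'],s['force'])
b=s['tool_pos'];print('base exp',proj('wrist',(b[0],b[1],b[2]-240)),'flame',proj('wrist',b-[0,0,124]),'dock exp',proj('wrist',(602.3,-287.8,26)))
im=save('wrist','w2')
for q in('dock','candle','face','dial_grip','pointer_tip','red_mark'):
  for d in mark_of('wrist',q)[:3]: print(q,np.round(d['at'],1),round(d['score'],2))
save('scene','s2')
sc=mark_of('scene','candle')
print([(np.round(d['at']),round(d['score'],2)) for d in sc]); print(proj('scene',(b[0],b[1],b[2]-240)))
save('top','t2')
"
```

```text
t 8.1 tcp [ 600.3 -285.7  318.6] yaxis [ 0.985 -0.172 -0.011] j [-35.  30.  77.   0.  73. -25.] shift mm [-3.3  2.8 48.6]
49.17076766154735 41.74504101276398 [-0.46280922  1.03867628 -1.66590903]
base exp [325.65382379 223.72802889] flame [325.48360065 321.62507785] dock exp [328.26719206 206.75171405]
candle [323.1 222.5] 0.95
pointer_tip [326.4 222. ] 0.61
[(array([230., 148.]), 0.9), (array([451., 258.]), 0.83), (array([463., 303.]), 0.73), (array([422., 240.]), 0.71), (array([371., 313.]), 0.58)]
[233.58058602 150.77854423]
```

View pics/w2.png

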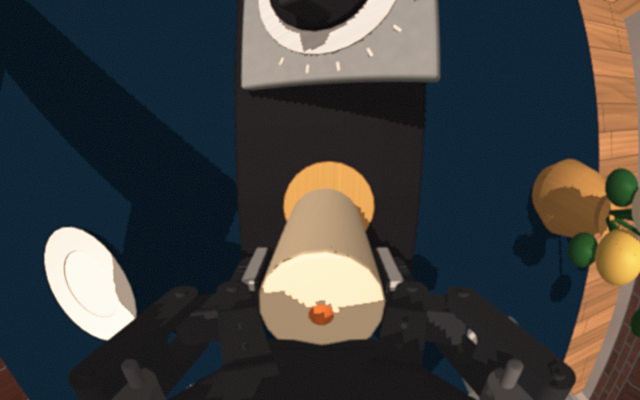

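The wrist view shows the candle held upright, flame at (321,314), with the brass disc behind it spanning columns 283–376 and its far edge at row 161. Checking the disc against its predicted outline.

```bash
python3 -c "
from h import *
im=cv2.imread('pics/w2.png');a=np.linspace(0,2*np.pi,73)
def box(c,h=26,r=40):
  P=np.array([proj('wrist',(c[0]+r*np.cos(t),c[1]+r*np.sin(t),h)) for t in a]);return P.min(0).round(1),P.max(0).round(1)
print(box((602.3,-287.8)),box((600,-287)),box((604,-285)))
m=cv2.inRange(cv2.cvtColor(im,cv2.COLOR_BGR2HSV),(12,110,130),(28,255,255))[150:225,270:390]
ys,xs=np.nonzero(m);print(xs.min()+270,xs.max()+270,ys.min()+150)
to(602,-289,268)
"
```

```text
(array([277.5, 155. ]), array([365.7, 240.6])) (array([274.8, 154.5]), array([363.1, 240.2])) (array([278.6, 151.5]), array([367.1, 237.6]))
283 373 161
t 8.6 tcp [ 601.9 -288.9  325.8] yaxis [ 0.985 -0.174  0.002] j [-35.  30.  77.   0.  73. -25.] shift mm [-0.  -0.  57.8]
```

Call:
arm_command:
  motion:
    - [160,-0.001,0.0015,0.02,0]
    - [160,-0.001,0.0015,0.04,0]
    - [160,-0.001,0.0015,0.05,0]
    - [160,-0.001,0.0015,0.055,0]
    - [160,-0.001,0.0015,0.056,0]
    - [160,-0.001,0.0015,0.056,0]
    - [160,-0.001,0.0015,0.056,0]

```text
time: 9.3
tool_pos: [603.4, -290.3, 269.7]
orientation: [[0.174, 0.985, 0.001], [0.985, -0.174, -0.001], [-0.001, 0.002, -1.0]]
force: [-0.2, 0.1, -1.2]
width: 49.6
grip_force: 41.8
```

Call:
arm_command:
  motion:
    - [160,0,0,0.001,0]
    - [160,0,0,0.002,0]
    - [160,0,0,0.003,0]
    - [160,0,0,0.003,0]

```text
time: 9.7
tool_pos: [603.2, -290.2, 266.6]
orientation: [[0.174, 0.985, 0.001], [0.985, -0.174, -0.001], [-0.001, 0.001, -1.0]]
force: [-0.6, 0.7, 4.2]
width: 49.3
grip_force: 41.4
```

Contact at the predicted height (force changed from -1.7 to +4.2 N). Release.

Call:
arm_command:
  motion:
    - [150,0,0,0,0]
    - [130,0,0,0,0]
    - [100,0,0,0,0]
    - [60,0,0,0,0]
    - [0,0,0,0,0]
    - [0,0,0,0,0]
    - [0,0,0,0,0]
    - [0,0,0,-0.02,0]
    - [0,0,0,-0.06,0]
    - [0,0,0,-0.1,0]

```text
time: 10.7
tool_pos: [602.9, -290.0, 365.7]
orientation: [[0.174, 0.985, -0.002], [0.985, -0.174, 0.002], [0.001, -0.002, -1.0]]
force: [0.6, -0.7, -0.1]
width: 85.4
grip_force: 0.0
```

Call:
arm_command:
  motion:
    - [0,0,0,-0.03,0]
    - [0,0,0,-0.03,0]
    - [0,0,0,-0.03,0]
    - [0,0,0,-0.03,0]

```text
time: 11.1
tool_pos: [602.8, -289.9, 394.2]
orientation: [[0.174, 0.985, -0.002], [0.985, -0.174, 0.001], [0.001, -0.002, -1.0]]
force: [-0.3, -0.1, -0.3]
width: 85.1
grip_force: 0.0
```

```bash
python3 -c "
from h import *
to(632,-113,400)
im=save('wrist','w3')
for q in('candle','dock','face','dial_grip','pointer_tip','red_mark'):
  for d in mark_of('wrist',q)[:3]: print(q,np.round(d['at'],1),round(d['score'],2), atz('wrist',d['at'],26).round(1) if q in('candle','dock') else '')
for h in (26,140): print(proj('wrist',(602.3,-287.8,h)))
"
```

```text
t 11.1 tcp [ 602.8 -289.9  394.2] yaxis [ 0.985 -0.174 -0.002] j [-35.  28.  71.   0.  82. -25.] shift mm [179.3  -2.   -5.6]
candle [325. 189.] 0.96 [ 604.5 -293.8   26. ]
face [317.9   9.4] 0.67 
[321.23325805 183.52691032]
[320.68573762 213.00620776]
```

View pics/w3.png

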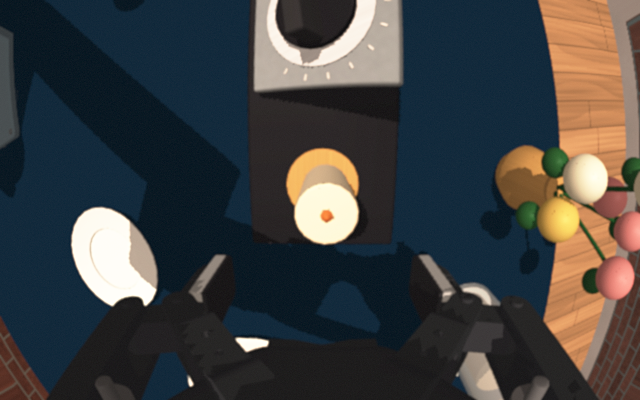

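The wrist view shows the candle standing on the brass disc, flame at (326,215) against a predicted (321,213) for the disc's centre. It is about 4 mm off, inside the 15 mm limit. Next is the dial.

Call:
arm_command:
  motion:
    - [255,0.045,0,0,0]
    - [255,0.09,0,0,0]
    - [255,0.13,0,0,0]
    - [255,0.16,0,0,0]
    - [255,0.17,0,0,0]
    - [255,0.17,0,0,0]
    - [255,0.17,0,0,0]
    - [255,0.17,0,0,0]

```text
time: 12.25
tool_pos: [632.5, -124.3, 395.6]
orientation: [[0.175, 0.985, -0.0], [0.985, -0.175, -0.001], [-0.001, -0.0, -1.0]]
force: [1.0, 0.1, -0.5]
width: -0.1
grip_force: 0.0
```

```bash
python3 -c "
from h import *
to(632,-113,400)
im=save('wrist','w4')
W={}
for q in('face','dial_grip','pointer_tip','red_mark'):
  for d in mark_of('wrist',q)[:3]: print(q,np.round(d['at'],1),round(d['score'],2)); W.setdefault(q,d['at'])
k=calibration('wrist'); np.savez('w4.npz',**{a:np.array(b) for a,b in k.items()})
B={'face':(413,181),'pointer_tip':(396.5,182.4),'red_mark':(411,160)}
for q in W:
  if q in B: print(q,tri([('wrist',W[q]),('top',B[q])]))
"
```

```text
t 12.25 tcp [ 632.5 -124.3  395.6] yaxis [ 0.985 -0.175 -0.   ] j [-21.  25.  75.  -0.  80. -11.] shift mm [11.  -2.5 -4.4]
face [317.9 182.9] 0.79
dial_grip [296.8 187.6] 0.76
pointer_tip [301.3 133.8] 0.84
pointer_tip [364.2 167.4] 0.24
red_mark [361.2 165.2] 0.95
face (array([ 629.59910155, -115.72790926,   49.98293114]), [0.0, 0.0])
pointer_tip (array([621.96642263, -65.52788523,  77.59360728]), [4.2, 4.2])
red_mark (array([670.45194013, -96.86172962, 109.83457739]), [1.4, 1.4])
```

View pics/w4.png

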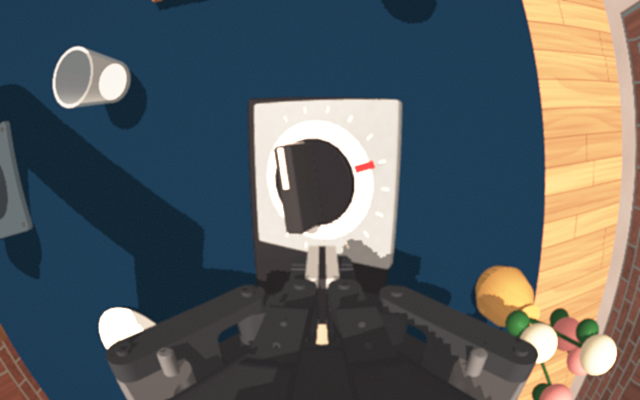

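The wrist view shows the grey face with corners (251,101) and (402,100), the white line on the bar from (288,188) to (281,149) pointing +y, and the red tab at (365,167). I'll fit the face pose and both angles.

```bash
cat > face.py <<'E'
from h import *
from scipy.optimize import least_squares
b=np.radians(28)
def frame(psi):
    c,s=np.cos(psi),np.sin(psi);R=np.array([[c,-s,0],[s,c,0],[0,0,1]])
    return R@np.array([[np.cos(b),0,-np.sin(b)],[0,1,0],[np.sin(b),0,np.cos(b)]])
def pt(p,r,th,h,dy=0):
    F=frame(p[3]);return np.array(p[:3])+F@np.array([r*np.cos(th),-r*np.sin(th),h])
def cor(p,sx,sy): return np.array(p[:3])+frame(p[3])@np.array([sx*77.5,sy*77.5,0])
E
python3 - <<'E'
from face import *
ob=[("wrist",(251.5,101.5),-1,1),("wrist",(402,100.5),1,1),("top",(388.5,144),1,1),("top",(452,157),1,-1),("top",(434.5,213),-1,-1),("top",(376,201),-1,1)]
def res(p):
    e=[proj(c,cor(p,a,d))-u for c,u,a,d in ob]
    e+=[proj("wrist",pt(p,52,p[4],2))-(365,167),proj("top",pt(p,52,p[4],2))-(411,160)]
    e+=[proj("wrist",pt(p,38,p[5],50))-(281,149),proj("wrist",pt(p,2,p[5],50))-(288,188)]
    return np.concatenate(e)
r=least_squares(res,[632,-113,67,-.17,-.2,-1.6],loss="soft_l1",x_scale=[10,10,10,.1,.1,.1])
print(r.x[:3].round(1),np.degrees(r.x[3:]).round(1));print(r.fun.reshape(-1,2).round(1))
p=r.x;np.save("p.npy",p)
print("scene proj corners",[proj("scene",cor(p,a,d)).round() for a,d in((1,1),(1,-1),(-1,-1),(-1,1))])
print("axis at grip",pt(p,0,0,36).round(1),"bar end",pt(p,38,p[5],50).round(1))
E
```

```text
[ 630.4 -109.5   74.5] [-10.9 -20.6 -99.9]
[[ 2.4  1.7]
 [-1.5 -0.3]
 [ 1.2 -1.8]
 [ 0.7 -1.2]
 [-0.3  0.8]
 [-1.4 -0.3]
 [ 0.1  0.1]
 [-0.4 -1. ]
 [-0.1 -3.4]
 [-0.5  1. ]]
scene proj corners [array([238., 188.]), array([221., 161.]), array([268., 170.]), array([289., 196.])]
axis at grip [ 613.8 -106.3  106.3] bar end [608.7 -67.2 115.6]
```

Fit residuals are 1–3 px and the scene view agrees, so the face centre is at about (630,-110,73), the marker at about -21° and the dial at about -100°. Since the tool stays vertical, I will push the pointer end of the bar clockwise with closed fingers, turning the tool along with it.

```bash
cat >> face.py <<'E'
def plan(ths,ds,rho=26,down=22,lift=0):
    p=np.load("p.npy").copy(); p[2]=73.5
    s=observe();R=s["orientation"];F=frame(p[3])
    for th,d in zip(ths,ds):
        t=np.radians(th);u=np.array([np.cos(t),-np.sin(t),0]);v=np.array([np.sin(t),np.cos(t),0])
        P=p[:3]+F@(rho*u+d*v+np.array([0,0,45]));T=P+[0,0,173-down+lift]
        w=F@u;yaw=np.degrees(np.arctan2(w[1],w[0]));cur=np.degrees(np.arctan2(R[1,0],R[0,0]))
        spin=-((yaw-cur+180)%360-180)
        print(th,d,T.round(1),"row",((R.T@(T-s["tool_pos"]))/1000).round(4),round(spin,1))
E
python3 -c "
from face import *
plan([-100,-100],[45,45],lift=60); plan([-100],[45])
to(600,0,300)"
```

```text
-100 45 [570.6 -79.9 301.3] row [ 0.0323 -0.0686  0.0943] -8.1
-100 45 [570.6 -79.9 301.3] row [ 0.0323 -0.0686  0.0943] -8.1
-100 45 [570.6 -79.9 241.3] row [ 0.0323 -0.0686  0.1543] -8.1
t 12.5 tcp [ 632.5 -123.6  395.6] yaxis [ 0.985 -0.175 -0.   ] j [-21.  25.  75.  -0.  80. -11.] shift mm [116.  -53.6  95.6]
```

Call:
arm_command:
  motion:
    - [255,0.016,-0.034,0,-4]
    - [255,0.032,-0.068,0.02,-8]
    - [255,0.032,-0.069,0.06,-8]
    - [255,0.032,-0.069,0.095,-8]
    - [255,0.032,-0.069,0.125,-8]
    - [255,0.032,-0.069,0.145,-8]
    - [255,0.032,-0.069,0.154,-8]
    - [255,0.032,-0.069,0.154,-8]

```text
time: 13.3
tool_pos: [569.9, -79.3, 240.6]
orientation: [[0.035, 0.999, -0.002], [0.999, -0.035, 0.001], [0.001, -0.002, -1.0]]
force: [0.4, 0.2, 0.1]
width: -0.2
grip_force: 0.0
```

```bash
python3 -c "
from face import *
print(observe()['force'])
plan([-100,-100,-95,-90,-85,-80,-75,-70,-65,-60],[35,22]+[22]*8)"
```

```text
[0.42408311 0.20009752 0.10467371]
-100 35 [579.5 -79.8 245.9] row [-0.0001  0.0096 -0.0053] -0.0
-100 22 [591.  -79.7 251.9] row [ 0.0004  0.0211 -0.0113] -0.0
-95 22 [593.2 -77.9 252.9] row [ 0.0023  0.0232 -0.0123] 4.4
-90 22 [595.5 -76.3 253.9] row [ 0.004   0.0254 -0.0133] 8.8
-85 22 [597.8 -74.9 255. ] row [ 0.0054  0.0277 -0.0144] 13.3
-80 22 [600.3 -73.7 256.2] row [ 0.0067  0.0301 -0.0156] 17.7
-75 22 [602.9 -72.8 257.4] row [ 0.0077  0.0326 -0.0168] 22.2
-70 22 [605.4 -72.1 258.7] row [ 0.0085  0.0352 -0.0181] 26.7
-65 22 [608.1 -71.7 260. ] row [ 0.009   0.0378 -0.0195] 31.2
-60 22 [610.7 -71.6 261.4] row [ 0.0092  0.0404 -0.0208] 35.9
```

Call:
arm_command:
  motion:
    - [255,0,0.01,-0.005,0]
    - [255,0,0.021,-0.011,0]
    - [255,0.002,0.023,-0.012,4]
    - [255,0.004,0.025,-0.013,9]
    - [255,0.005,0.028,-0.014,13]
    - [255,0.007,0.03,-0.016,18]
    - [255,0.008,0.033,-0.017,22]
    - [255,0.008,0.033,-0.017,22]

```text
time: 14.1
tool_pos: [603.7, -72.3, 260.2]
orientation: [[0.407, 0.913, 0.001], [0.913, -0.407, -0.0], [0.0, 0.001, -1.0]]
force: [-3.5, -0.3, 1.1]
width: 0.2
grip_force: 1.3
```

```bash
python3 -c "
from face import *
print(observe()['force'])
plan([-75,-70,-65,-60,-55,-50,-45],[22]*8)
save('wrist','w5');save('top','t5')
a=cv2.imread('pics/w5.png')[60:300,150:470];b=cv2.resize(cv2.imread('pics/t5.png')[135:225,360:460],(320,288),interpolation=2)[:240]
cv2.imwrite('pics/c5.png',np.hstack([a,b]))"
```

```text
[-3.52116792 -0.32230471  1.05341423]
-75 22 [602.9 -72.8 257.4] row [-0.0008 -0.0006  0.0028] 0.2
-70 22 [605.4 -72.1 258.7] row [0.0009 0.0015 0.0015] 4.7
-65 22 [608.1 -71.7 260. ] row [0.0024 0.0037 0.0002] 9.2
-60 22 [610.7 -71.6 261.4] row [ 0.0036  0.0061 -0.0012] 13.9
-55 22 [613.3 -71.7 262.8] row [ 0.0046  0.0085 -0.0025] 18.6
-50 22 [615.9 -72.  264.2] row [ 0.0053  0.011  -0.0039] 23.4
-45 22 [618.5 -72.6 265.6] row [ 0.0058  0.0136 -0.0053] 28.3
```

View pics/c5.png

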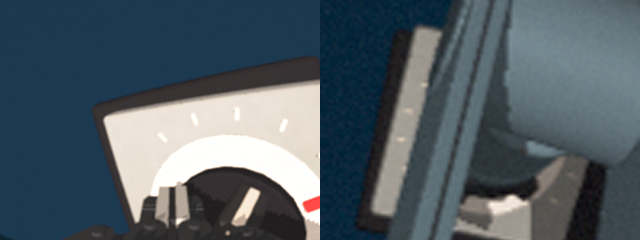

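The crop shows the bar turning: white line from (387,292) to (407,250) in wrist pixels, the closed fingers to its left and the red tab at (463,263). I'll evaluate the dial angle from that.

```bash
cat >> face.py <<'E'
def line(tip,inner,red=None,h=50):
    p=np.load("p.npy");F=frame(p[3])
    def hit(px,h):
        o,d=ray("wrist",px);n=F[:,2];c=p[:3]+n*h;return F.T@(o+d*(n@(c-o))/(n@d)-p[:3])
    a,b=hit(tip,h),hit(inner,h);g=a-b
    print("tip",a.round(1),"inner",b.round(1),"dir",np.degrees(np.arctan2(-g[1],g[0])).round(1),"tip ang",np.degrees(np.arctan2(-a[1],a[0])).round(1))
    if red: r=hit(red,2);print("red",r.round(1),np.degrees(np.arctan2(-r[1],r[0])).round(1))
E
python3 -c "
from face import *
line((407,250),(387,292),(463,263))"
```

```text
tip [28.9 50.6 50. ] inner [18.7 32.2 50. ] dir -60.9 tip ang -60.3
red [44.3 17.6  2. ] -21.7
```

Dial is at about -61° and the marker at about -21.7°. The bar leads my nominal angle by about 14°, so I push another 25° and look again.

Call:
arm_command:
  motion:
    - [255,0.001,0.002,0,5]
    - [255,0.002,0.004,-0.001,9]
    - [255,0.004,0.006,-0.002,14]
    - [255,0.005,0.0085,-0.003,19]
    - [255,0.005,0.011,-0.004,23]
    - [255,0.005,0.011,-0.004,23]
    - [255,0.005,0.011,-0.004,23]

```text
time: 14.9
tool_pos: [615.6, -72.2, 263.1]
orientation: [[0.73, 0.684, 0.001], [0.684, -0.73, -0.0], [0.0, 0.0, -1.0]]
force: [-1.4, 1.5, 0.3]
width: 0.1
grip_force: 0.9
```

```bash
python3 -c "
from face import *
print(observe()['force'])
plan([-55,-50,-45,-40,-35,-30],[22]*8)
save('wrist','w6')
hsv=cv2.cvtColor(cv2.imread('pics/w6.png'),cv2.COLOR_BGR2HSV)
m=cv2.inRange(hsv,(0,170,120),(5,255,255))|cv2.inRange(hsv,(174,170,120),(180,255,255));n,l,s,c=cv2.connectedComponentsWithStats(m)
print([(c[i].round(1),s[i,4]) for i in range(1,n) if s[i,4]>8])
cv2.imwrite('pics/c6.png',cv2.imread('pics/w6.png')[120:370,250:570])"
```

```text
[-1.38559766  1.48632871  0.28617287]
-55 22 [613.3 -71.7 262.8] row [-0.0013 -0.002   0.0003] -4.2
-50 22 [615.9 -72.  264.2] row [ 0.0004  0.     -0.0011] 0.6
-45 22 [618.5 -72.6 265.6] row [ 0.0018  0.0022 -0.0025] 5.5
-40 22 [621.  -73.5 266.9] row [ 0.0031  0.0046 -0.0039] 10.5
-35 22 [623.4 -74.6 268.3] row [ 0.0041  0.007  -0.0052] 15.6
-30 22 [625.7 -75.9 269.6] row [ 0.0048  0.0096 -0.0066] 20.8
[(array([446.9, 221.9]), np.int32(387))]
```

View pics/c6.png

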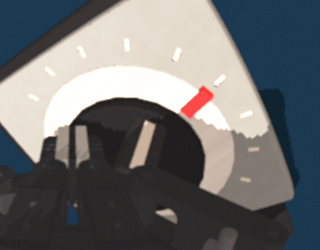

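The crop shows the white line from (387,285) to (398,242) and the red tab at (447,222), with the pointer still anticlockwise of the marker.

```bash
python3 -c "
from face import *
line((398,242),(387,285),(447,222))
line((398,242),(387,285),(447,222),h=40)"
```

```text
tip [46.  44.9 50. ] inner [31.9 29.  50. ] dir -48.2 tip ang -44.3
red [48.3 18.3  2. ] -20.7
tip [40.4 39.3 40. ] inner [24.5 21.4 40. ] dir -48.2 tip ang -44.2
red [48.3 18.3  2. ] -20.7
```

Call:
arm_command:
  motion:
    - [255,0.002,0.002,-0.002,5.5]
    - [255,0.003,0.0046,-0.003,10.5]
    - [255,0.004,0.007,-0.004,15.5]
    - [255,0.0045,0.008,-0.005,17.5]
    - [255,0.0045,0.008,-0.005,17.5]
    - [255,0.0045,0.008,-0.005,17.5]

```text
time: 15.55
tool_pos: [624.4, -75.0, 267.7]
orientation: [[0.902, 0.432, 0.0], [0.432, -0.902, 0.0], [0.0, 0.0, -1.0]]
force: [-1.3, 1.5, -0.4]
width: 0.0
grip_force: 0.8
```

```bash
cat >> face.py <<'E'
def auto(name):
    save('wrist',name); im=cv2.imread(f'pics/{name}.png'); p=np.load('p.npy')
    hsv=cv2.cvtColor(im,cv2.COLOR_BGR2HSV)
    m=cv2.inRange(hsv,(0,170,120),(5,255,255))|cv2.inRange(hsv,(174,170,120),(180,255,255));n,l,s,c=cv2.connectedComponentsWithStats(m)
    red=c[1+np.argmax(s[1:,4])]
    c0=proj('wrist',pt(p,0,0,50))
    w=cv2.inRange(hsv,(0,0,110),(40,110,255));n,l,s,c=cv2.connectedComponentsWithStats(w)
    for i in range(1,n):
        if 40<s[i,4]<900 and np.hypot(*(c[i]-c0))<90:
            ys,xs=np.nonzero(l==i);q=np.c_[xs,ys].astype(float);q-=q.mean(0);sv,V=np.linalg.svd(q,full_matrices=False)[1:]
            a=q@V[0];L=np.array([c[i]+V[0]*a.max(),c[i]+V[0]*a.min()])
            if sv[0]/sv[1]<2: continue
            L=sorted(L,key=lambda e:np.hypot(*(e-red)))
            print("cand",s[i,4],L[0].round(),L[1].round(),end=" ");line(L[0],L[1],tuple(red))
E
python3 -c "
from face import *
print(observe()['force'],observe()['tool_pos'])
auto('w7')
plan([-35,-32,-30,-28,-26,-24],[22]*8)
for q in('red_mark','pointer_tip'): print(q,[(np.round(d['at']),round(d['score'],2)) for d in mark_of('wrist',q)])
"
```

```text
[-1.34683218  1.51835113 -0.36872727] [624.35022967 -74.97389416 267.69890637]
cand 684 [391. 234.] [381. 287.] tip [58.8 36.1 50. ] inner [35.4 20.  50. ] dir -34.5 tip ang -31.5
red [48.4 18.3  2. ] -20.7
cand 410 [331. 246.] [331. 286.] tip [38.8 46.8 50. ] inner [19.4 33.4 50. ] dir -34.7 tip ang -50.4
red [48.4 18.3  2. ] -20.7
-35 22 [623.4 -74.6 268.3] row [-0.0007 -0.0008 -0.0006] -2.0
-32 22 [624.8 -75.4 269.1] row [ 0.0002  0.0005 -0.0014] 1.2
-30 22 [625.7 -75.9 269.6] row [ 0.0008  0.0014 -0.0019] 3.3
-28 22 [626.5 -76.5 270.2] row [ 0.0013  0.0023 -0.0025] 5.4
-26 22 [627.4 -77.2 270.7] row [ 0.0018  0.0033 -0.003 ] 7.5
-24 22 [628.3 -77.8 271.2] row [ 0.0023  0.0042 -0.0035] 9.7
red_mark [(array([414., 201.]), 0.85)]
pointer_tip [(array([380., 262.]), 0.73), (array([510., 327.]), 0.72), (array([392., 221.]), 0.57)]
```

Call:
arm_command:
  motion:
    - [255,0.001,0.0016,-0.002,4]
    - [255,0.002,0.0037,-0.003,8.5]
    - [255,0.002,0.0037,-0.003,8.5]
    - [255,0.002,0.0037,-0.003,8.5]
    - [255,0,-0.008,-0.004,8.5]
    - [255,0,-0.015,-0.03,8.5]
    - [255,0,-0.015,-0.07,8.5]
    - [255,0,-0.015,-0.11,8.5]
    - [255,0,-0.015,-0.13,8.5]
    - [255,0,-0.015,-0.13,8.5]

```text
time: 16.7
tool_pos: [618.2, -61.2, 402.3]
orientation: [[0.956, 0.294, 0.008], [0.294, -0.956, -0.003], [0.007, 0.005, -1.0]]
force: [0.8, 0.1, -0.5]
width: -0.2
grip_force: 0.0
```

```bash
python3 -c "
from face import *
p=np.load('p.npy')
print('c',proj('wrist',p[:3]))
to(632.5,-124,396)"
```

```text
c [370.64697943 197.97673885]
t 16.7 tcp [618.2 -61.2 402.3] yaxis [ 0.294 -0.956  0.005] j [-16.  22.  78.  -0.  79.  57.] shift mm [-4.9 64.2  6.5]
```

Call:
arm_command:
  motion:
    - [255,0,0.02,0,0]
    - [255,0,0.035,0,0]
    - [255,0,0.035,0,0]
    - [255,0,0.035,0,0]

```text
time: 17.1
tool_pos: [628.1, -95.8, 396.1]
orientation: [[0.957, 0.291, -0.003], [0.291, -0.957, 0.001], [-0.002, -0.002, -1.0]]
force: [-0.6, 0.2, -0.3]
width: -0.3
grip_force: 0.0
```

```bash
python3 -c "
from face import *
auto('w8'); to(0,0,0)
a=cv2.resize(cv2.imread('pics/w8.png')[120:280,220:470],(750,480),interpolation=2)
cv2.imwrite('pics/c8.png',a)"
```

```text
cand 212 [338. 173.] [330. 198.] tip [59.4 19.7 50. ] inner [35.1 14.4 50. ] dir -12.4 tip ang -18.4
red [48.4 18.9  2. ] -21.3
cand 306 [329. 200.] [326. 233.] tip [33.  13.7 50. ] inner [-1.9  0.1 50. ] dir -21.4 tip ang -22.6
red [48.4 18.9  2. ] -21.3
cand 378 [313. 246.] [312. 284.] tip [-25.   3.  50.] inner [-81.3 -21.1  50. ] dir -23.1 tip ang -173.3
red [48.4 18.9  2. ] -21.3
t 17.15 tcp [628.  -95.4 396.4] yaxis [ 0.291 -0.957 -0.002] j [-19.  24.  76.   0.  80.  54.] shift mm [-572.3 -273.6  397.8]
```

View pics/c8.png

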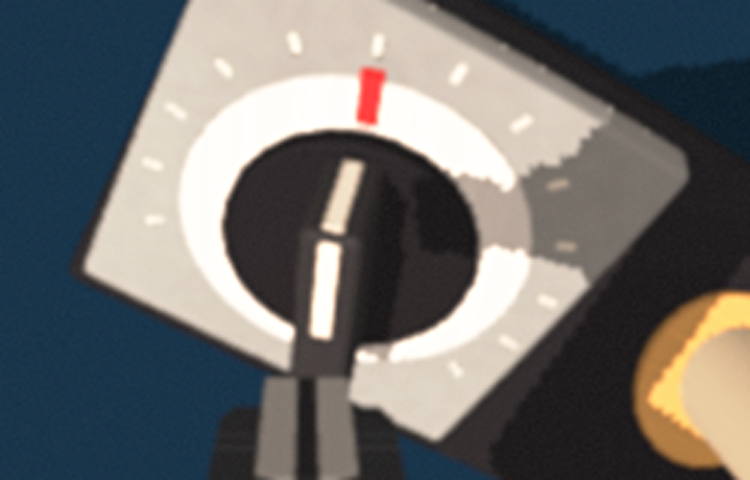

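The picture shows the white line on the bar's top and end running up to crop (353,160), and the red tab at (367–373, 70–125). They are nearly aligned, so I check the base of the line at skirt height.

```bash
python3 -c "
from face import *
for h in (12,14): line((338.3,173.3),(332,196),(343.3,152.5),h=h)
p=np.load('p.npy')
for dz in(-3,0,3):
  q=p.copy();q[2]+=dz
  print([proj('wrist',pt(q,r,np.radians(t),h)).round(1) for r,t,h in((42,-21,12),(42,-25,12),(38,-21,50),(0,0,50),(52,-21,1),(0,0,12))])
"
```

```text
tip [32.4 13.3 12. ] inner [ 6.4  6.8 12. ] dir -14.1 tip ang -22.4
red [47.5 18.   2. ] -20.8
tip [33.8 13.6 14. ] inner [ 8.   7.2 14. ] dir -14.1 tip ang -22.0
red [47.5 18.   2. ] -20.8
[array([339.9, 166.4]), array([336.5, 165.9]), array([330.8, 196.9]), array([327. , 230.6]), array([343.2, 150.4]), array([335.3, 202.8])]
[array([340.1, 166.9]), array([336.7, 166.4]), array([330.9, 197.8]), array([327.1, 231.8]), array([343.4, 150.7]), array([335.4, 203.6])]
[array([340.3, 167.4]), array([336.9, 166.9]), array([331. , 198.8]), array([327.1, 233. ]), array([343.6, 151. ]), array([335.6, 204.5])]
```

The pointer is within about 1.5° of the marker (limit 5°), the candle stands on the disc and the arm is clear.

```bash
python3 -c "
from rig import *
print(job_done())"
```

```text
the job is handed in; nothing more can be done
None
```

I handed the job in; it gave no verdict. By my last camera checks the candle stands upright on the brass disc (about 4 mm off centre), the dial pointer is within about 1.5° of the red marker, and I felt no contact with the other tableware.

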